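# Strip the tilted tube rotator for cleaning

## Task

Strip the tilted tube rotator for cleaning, in order: pull the wing nut straight off its stud and put it in the steel tray, then do the same with the round spacer, and only then lift off the white tube carrier and seat it fully down, flat and the same side up, in the rectangular pocket of the grey drying block. Leave the bottle, the tip box and the beaker where they are.

Things in the scene. Friction and masses are not known exactly. Their poses are not given: they have to be found in the camera images.
- stud_seat (a point): Tube rotator, fixed: white base 180 x 140 mm, grey drive head 92 mm across leaning 30 deg from vertical. The point is the centre of the steel shoulder (34 mm across, 20 mm proud of the head's face, 105 mm above the bench) from which the stud rises. z: along the stud, outward, up and towards the robot's side; y: level, along the carrier; x: up the slope of the face.
- stud_tip (a point): Free end of the rotator's steel stud, 58 mm above the shoulder, 12 mm diameter, smooth; same axes as stud_seat. On it, measured from the shoulder: carrier 0 to 24 mm, spacer 24 to 46 mm, wing nut 46 to 82 mm (it covers the tip). All slide freely off along the stud with 1 mm clearance all round; nothing is screwed.
- wing_nut_center (a point): Black plastic wing nut, 36 mm high: hub 27 mm across, 18 mm high, with a 14 mm bore 14 mm deep from below; above it an upright flat bar (the wings), 12 mm thick (x), 56 mm long (y), 18 mm high. The point is on the axis 19 mm above its underside, 1 mm above the hub's top; z up along the axis. About 40 g. At the start its axes agree with those of the stud.
- spacer_center (a point): Steel spacer, a plain ring 32 mm across, 22 mm high, 14 mm bore, about 100 g. The point is its centre half-way up; z along the bore.
- carrier_center (a point): White plastic tube carrier: a block 36 mm (x) by 100 mm (y) by 24 mm high (z), with a 14 mm bore for the stud through its centre and two 10 mm tube holes either side. About 100 g. The point is its centre half-way up; at the start its axes agree with those of the stud.
- tray_in (a point): Shallow open steel tray, heavy and fixed, 150 mm (x) by 190 mm (y) outside, 24 mm high, walls 4 mm. The point is the centre of its inner floor, 4 mm above the bench; z up.
- pocket (a point): Grey drying block, fixed, 76 mm (x) by 140 mm (y), 26 mm high, with a rectangular pocket in its top 42 mm (x) by 106 mm (y), 8 mm deep. The point is the centre of the pocket's flat floor, 18 mm above the bench; z up. The carrier lies in it with its length along y, either way round, and stands 16 mm proud of the block's top.
- bottle: Bystander: glass bottle with a screw cap, 72 mm across, 150 mm high. Origin at the centre of its underside.
- tip_box_center (a point): Bystander: closed box of pipette tips, 85 x 120 x 60 mm high. The point is its centre.
- beaker: Bystander: small open glass beaker, 60 mm across, 75 mm high. Origin at the centre of its underside.
Not all that is in view belongs to the job. Of the things like the part that bears wing_nut_center, leave any that is turquoise; of the rest the smaller one is meant.

How it is judged:
By the outcome, as a careful person would: the job done as asked, in the order asked, and still so for the second after the job is handed in, with the robot touching nothing.
It also fails if it takes over 58 s, if anything falls off the work surface, if the arm or the gripper's body presses on something with over 40 N, if the wrist force passes 120 N, or if a joint passes its speed limit or range.

## Robot

A 6-joint arm with a two-finger parallel gripper is mounted at the origin on the work surface. World frame = base frame: x ahead of the robot, y to its left, z up, the work surface at z = 0. Lengths are in m, angles in rad, forces in N, time in s.
With the tool pointing down it reaches from about 0.275 to 0.875 m from the base axis. Payload 12.5 kg.
Tool frame: the origin (TCP) lies on the centre line of the jaws, within the pads' length; the fingertips stand r.finger_overhang ahead of it and the grasp point (between the pads) lies 3 mm ahead of it (r.finger_overhang is the distance from the TCP to the fingertips, in m); z points along the fingers, y is the line along which they close (so a half turn about z gives the same grasp; the last joint's range is limited). The gripper opens to 85 mm and grips with 20 to 120 N. Pads are 22 mm wide; open, the fingers measure 114 mm over their backs; the gripper's body (76 mm by 85 mm) begins 54 mm behind the grasp point. The pads swing forward as they close: fully open they stand 13 mm farther back than shut.
Start: joints at [1.199, 0.351, 1.652, -0, 1.139, -0.085], TCP at [0.156, 0.528, 0.253] pointing down, gripper open.
Joint ranges: [-2.75, 2.75], [-0.79, 2.1], [0.01, 2.65], [-1.57, 4.71], [0.07, 3.14], [-2.87, 2.87]. Speed limits (rad/s): [2.22, 2.22, 2.79, 3.14, 3.14, 3.14].

## Interface

Orientations are given as a unit quaternion [x, y, z, w].
In Python, from cell import r, optics gives the robot as it stands. The module is installed in compiled form; this text tells all that it offers. Calls block until the motion is done:
- r.move_to(position, orientation): joint-space move of the TCP to a pose.
- r.move_linear(position, rot=None, vel=0.15): straight line of the TCP; rot=None keeps the orientation; vel is the mean speed in m/s.
- r.set_joints(angles): joint-space move.
- r.set_gripper(opening, squeeze=None): opening from 0.0 (shut) to 1.0 (fully open); squeeze is the grip in N (None keeps the last); returns when the fingers have stopped.
- r.sleep(seconds).
- r.inverse_kinematics(position, orientation): joint angles nearest the present ones, or None.
- optics.get_image(name): name is "scene" or "top"; returns a dict with "pixels" (400x640x3 uint8, red, green, blue), "depth" (400x640 float32, m along the optical axis (not along the pixel's ray), 0 where there is no reading), "fx", "fy", "cx", "cy" (pixels), "D" ([k1, k2, p1, p2, k3] as OpenCV has them; the pictures are not rectified), "camera_from_world" (4x4, takes a point from world to camera coordinates). Camera axes: x right, y down, z forward; pixel columns grow to the right and rows downward; lengths in m; the calibration is good to about 2 mm. A picture is of the moment at which its call begins.
A pose or a line that the arm cannot do raises r.PlanningError and nothing moves.
- r.hand_in(): hands the job in; it is judged then, once.
Readings, each from a call of its own:
- r.current_t(): time.
- r.current_q(): joint angles.
- r.current_qvel(): joint speeds.
- r.current_effort(): joint torques, N m.
- r.current_tool_pos(): TCP position.
- r.current_ee_rot(): TCP orientation.
- r.current_contact_force(): force on the tool from outside, world axes, zero at the start.
- r.current_torque(): the same for the moment, N m.
- r.current_opening(): opening from 0.0 (shut) to 1.0 (fully open).
- r.current_finger_force(): force on a finger pad.
Only numpy, scipy, OpenCV 4.12 (cv2) and the standard library are available. Lean on these libraries where they do the work, as an engineer would, in place of code of your own. Each camera call takes 0.05 s, during which the arm holds its last target. There are 200 camera calls.

## Working session

There is one attempt and no reset: what is moved stays moved. The work goes in short steps, each a Python script; the robot and the scene stay as the last script left them, time stands still between calls to the robot, and variables do not carry over. Pictures are saved under pics/ and viewed, at most 10 in all, crops included, and the job is handed in when it is done.

```bash
mkdir -p pics; ls
python3 - <<'E'
from cell import r, optics
import cv2,numpy as np
for n in("scene","top"):
    d=optics.get_image(n)
    cv2.imwrite(f"pics/{n}0.png",d["pixels"][:,:,::-1])
    np.savez(f"{n}0.npz",**d)
    T=d["camera_from_world"];print(n,d["fx"],d["fy"],d["cx"],d["cy"],d["D"],(-T[:3,:3].T@T[:3,3]).round(3),T[:3,:3].round(2).tolist())
print(r.finger_overhang,r.current_t(),r.current_ee_rot(),r.current_tool_pos())
E
```

```text
pics
scene 478.2393163031008 478.2393163031008 326.14893585856197 206.34458573581156 [-0.03873412  0.          0.          0.          0.        ] [1.247 0.482 0.869] [[-0.58, 0.82, -0.01], [0.54, 0.38, -0.75], [-0.61, -0.44, -0.66]]
top 458.8095644733119 458.8095644733119 322.8342260163079 197.2974429794687 [-0.10808092  0.          0.          0.          0.        ] [ 0.292 -0.038  1.28 ] [[0.12, -0.99, 0.0], [-0.97, -0.12, -0.21], [0.2, 0.02, -0.98]]
0.022 0.1 [ 1.42888644e-01  9.89738640e-01 -4.98560431e-04 -1.09132424e-04] [0.15545406 0.52730484 0.25282451]
```

View pics/scene0.png

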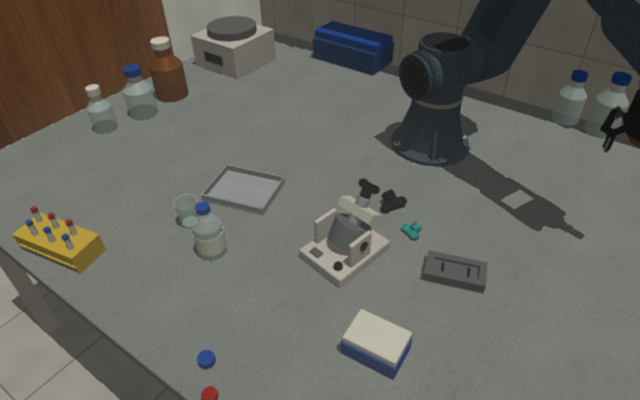

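View pics/top0.png

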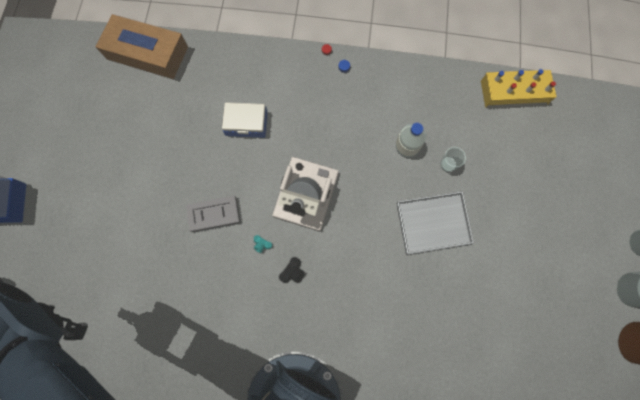

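The scene view shows the rotator at (345,240), with a black wing nut on its stud at (368,188). Loose on the bench are a turquoise nut at (411,230) and a larger black one at (393,202). The top view shows the rotator at (305,195), the tray at (435,222) and the block at (215,214). I'll zoom in on the rotator and the block.

```bash
cat > h.py <<'E'
import numpy as np,cv2
def K(d): return np.array([[d["fx"],0,d["cx"]],[0,d["fy"],d["cy"]],[0,0,1.]])
def ray(d,uv):
    n=cv2.undistortPoints(np.array(uv,float).reshape(-1,1,2),K(d),np.array(d["D"],float)).reshape(-1,2)
    T=d["camera_from_world"];R=T[:3,:3]
    return -R.T@T[:3,3], np.c_[n,np.ones(len(n))]@R
def onplane(d,uv,z):
    c,v=ray(d,uv); return c+v*((z-c[2])/v[:,2])[:,None]
def proj(d,P):
    T=d["camera_from_world"]
    return cv2.projectPoints(np.array(P,float).reshape(-1,1,3),cv2.Rodrigues(T[:3,:3])[0],T[:3,3].copy(),K(d),np.array(d["D"],float))[0].reshape(-1,2)
def cloud(d):
    dep=d["depth"];h,w=dep.shape
    uv=np.stack(np.meshgrid(np.arange(w),np.arange(h)),-1).reshape(-1,2)
    c,v=ray(d,uv); return (c+v*dep.reshape(-1,1)).reshape(h,w,3)
def tri(d1,p1,d2,p2):
    c1,v1=ray(d1,p1);c2,v2=ray(d2,p2);v1=v1[0];v2=v2[0]
    s=np.linalg.lstsq(np.c_[v1,-v2],c2-c1,rcond=None)[0]
    a=c1+s[0]*v1;b=c2+s[1]*v2
    return (a+b)/2,np.linalg.norm(a-b)
E
python3 - <<'E'
from h import *
s=np.load("scene0.npz");t=np.load("top0.npz")
def crop(d,x,y,w,h,f):return cv2.resize(d["pixels"][y:y+h,x:x+w,::-1],None,fx=f,fy=f,interpolation=cv2.INTER_CUBIC)
cv2.imwrite("pics/c1.png",crop(s,290,165,200,135,4))
cv2.imwrite("pics/c2.png",crop(t,180,145,170,145,4))
# depth sanity
for d,ps in((s,[(368,188),(393,202),(455,270),(243,188)]),(t,[(295,208),(292,270),(215,214),(435,222)])):
    c=cloud(d)
    for p in ps: print(p,c[p[1],p[0]].round(3))
E
```

```text
(368, 188) [0.492 0.059 0.169]
(393, 202) [0.344 0.057 0.02 ]
(455, 270) [0.471 0.294 0.016]
(243, 188) [ 0.518 -0.336  0.003]
(295, 208) [0.488 0.053 0.172]
(292, 270) [0.343 0.05  0.034]
(215, 214) [0.469 0.286 0.019]
(435, 222) [ 0.527 -0.331  0.002]
```

View pics/c1.png

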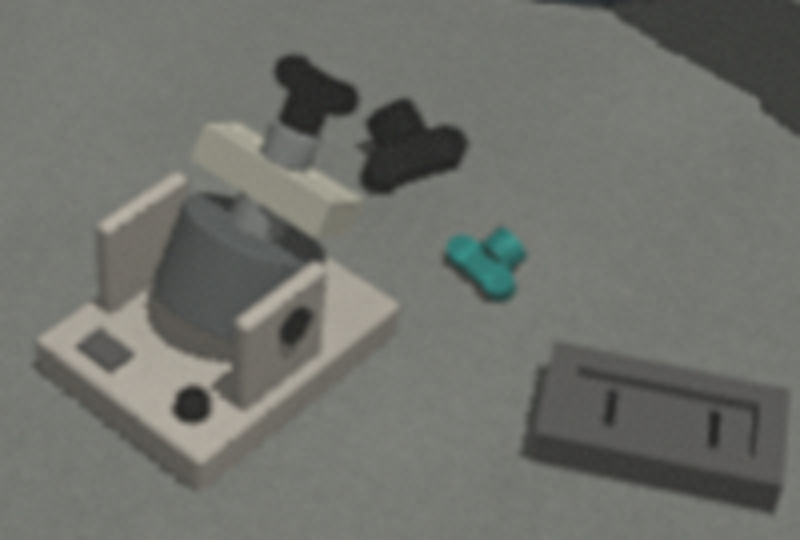

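View pics/c2.png

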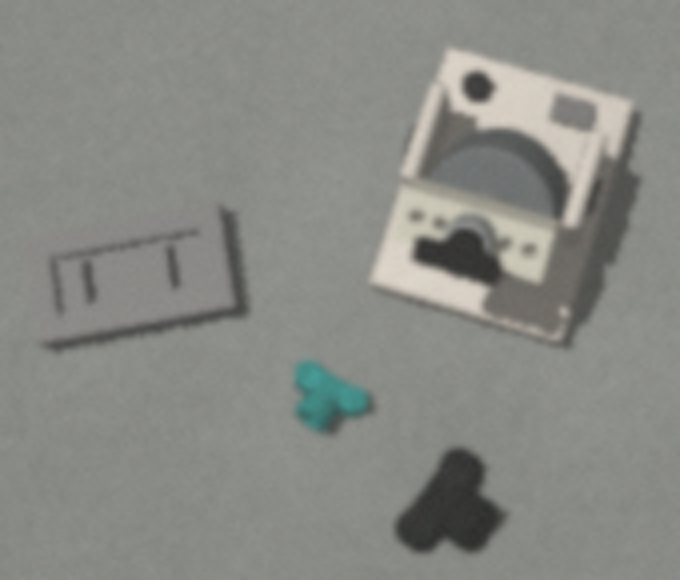

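The crops confirm it: the smaller black nut is on the stud, above the grey spacer and white carrier, and the bigger black one lies on the bench. The pocket opens upward, with its length roughly along the image's horizontal. Next I'll measure from the clouds.

```bash
cat > m.py <<'E'
from h import *
D={n:np.load(n+"0.npz") for n in("scene","top")}
def rect(P,c,rad,zlo,zhi,mask=None):
    m=(np.hypot(P[...,0]-c[0],P[...,1]-c[1])<rad)&(P[...,2]>zlo)&(P[...,2]<zhi)
    if mask is not None:m&=mask
    q=P[m];(cx,cy),(w,h),a=cv2.minAreaRect(q[:,:2].astype(np.float32)*1000)
    if w<h:w,h,a=h,w,a+90
    return np.round([cx,cy,w,h,(a+90)%180-90,np.median(q[:,2])*1000,len(q)],1)
for n,d in D.items():
    P=cloud(d);px=d["pixels"].astype(int);mx=px.max(2);mn=px.min(2)
    white=(mn>125)
    b=P[300:330,300:340,2];print(n,"bench noise",np.median(P[...,2][np.abs(P[...,2])<.006]),b.std())
    print("base",rect(P,(.53,.06),.14,.008,.035))
    print("block",rect(P,(.47,.286),.1,.012,.035))
    print("tray",rect(P,(.52,-.333),.14,.012,.035))
    # carrier top plane: white, z .10-.15
    m=(np.hypot(P[...,0]-.5,P[...,1]-.055)<.08)&(P[...,2]>.095)&white
    q=P[m]
    rng=np.random.default_rng(0);best=0
    for _ in range(300):
        a=q[rng.choice(len(q),3,False)];nn=np.cross(a[1]-a[0],a[2]-a[0]);l=np.linalg.norm(nn)
        if l<1e-6:continue
        nn/=l; nn*=np.sign(nn[2]) if nn[2] else 1
        if abs(nn[2]-.866)>.1: continue
        i=np.abs((q-a[0])@nn)<.0015
        if i.sum()>best:best=i.sum();I=i
    q=q[I];c=q.mean(0);nn=np.linalg.svd(q-c)[2][2];nn*=np.sign(nn[2])
    print("carrier plane n",nn.round(3),"tilt",np.degrees(np.arccos(nn[2])).round(1),"psi",np.degrees(np.arctan2(nn[1],nn[0])).round(1),"c",c.round(4),len(q))
    m=(np.hypot(P[...,0]-.49,P[...,1]-.055)<.06)&(P[...,2]>.13)&(mx<60)
    q=P[m];c=q.mean(0);u=np.linalg.svd(q-c)[2][0];print("nut",c.round(4),q.max(0).round(3),"dir",np.degrees(np.arctan2(u[1],u[0])).round(1),len(q))
E
python3 m.py
```

```text
scene bench noise -0.0008258166033631165 0.05018987154833215
base [ 524.3   52.6  259.7  142.8  -11.3   28.2 2026. ]
block [ 471.3  294.5  141.7   84.3  -71.1   22.9 1715. ]
tray [ 523.9 -326.4  194.2  157.2  -74.1   19.4  640. ]
carrier plane n [-0.507  0.085  0.858] tilt 30.9 psi 170.5 c [0.5127 0.0544 0.1268] 140
nut [0.4918 0.0574 0.1669] [0.509 0.084 0.18 ] dir 78.1 228
top bench noise 0.0005010147176665036 0.07381495453130407
base [ 528.5   65.9  263.1  173.9   -9.9   30.1 1510. ]
block [ 470.9  293.8  141.1   78.7  -71.7   23.4 1391. ]
tray [ 523.4 -327.2  193.5  149.4  -74.1   23.   496. ]
carrier plane n [-0.507  0.083  0.858] tilt 30.9 psi 170.7 c [0.5112 0.0504 0.1281] 173
nut [0.4861 0.0531 0.1729] [0.502 0.078 0.184] dir -100.9 115
```

```bash
cat > m2.py <<'E'
from h import *
D={n:np.load(n+"0.npz") for n in("scene","top")}
t=D["top"]
C=onplane(t,[(291.75,157),(338.5,170.5),(321.5,231),(272.5,216)],.018)
for i in range(4):
    e=C[(i+1)%4]-C[i];print("base edge",(np.linalg.norm(e)*1000).round(1),np.degrees(np.arctan2(e[1],e[0])).round(1))
print("base c",C.mean(0).round(4))
for psi in [np.radians(169.5)]:
    z=np.array([np.sin(np.pi/6)*np.cos(psi),np.sin(np.pi/6)*np.sin(psi),np.cos(np.pi/6)])
    y=np.cross(z,[-np.cos(psi),-np.sin(psi),0]);y/=np.linalg.norm(y);
    x=np.cross(y,z);print("x",x.round(3),"y",y.round(3),"z",z.round(3))
    R=np.c_[x,y,z]; O=np.array([.53,.05,.105])
    for n,d in D.items():
        P=cloud(d);px=d["pixels"].astype(int);L=(P-O)@R
        near=(np.hypot(P[...,0]-.5,P[...,1]-.055)<.09)
        blk=near&(P[...,2]>.14)&(px.max(2)<70)
        h=L[blk][:,2];print(n,"nut height pct",np.percentile(h,[5,50,90,97]).round(4))
        q=L[blk&(L[...,2]>np.percentile(h,97)-.008)]
        print(" bar x",np.percentile(q[:,0],[3,50,97]).round(4)," y",np.percentile(q[:,1],[1,50,99]).round(4),len(q))
        w=near&(px.min(2)>125)&(P[...,2]>.09);hh=L[w][:,2]
        H,e=np.histogram(hh,40);k=e[H.argmax()]
        q=L[w&(np.abs(L[...,2]-k)<.003)&(np.abs(L[...,1])<.07)&(np.abs(L[...,0])<.05)]
        (a,b),(ww,wh),an=cv2.minAreaRect(q[:,:2].astype(np.float32)*1000)
        print(" carrier h",np.median(q[:,2]).round(4),"rect",np.round([a,b,ww,wh,an],1),len(q), "x",np.percentile(q[:,0],[2,98]).round(4),"y",np.percentile(q[:,1],[1,99]).round(4))
E
python3 m2.py
```

```text
base edge 139.6 -99.5
base edge 180.0 171.6
base edge 143.1 80.1
base edge 178.9 -9.5
base c [0.5606 0.0408 0.018 ]
x [ 0.852 -0.158  0.5  ] y [0.182 0.983 0.   ] z [-0.492  0.091  0.866]
scene nut height pct [0.0547 0.0747 0.0852 0.087 ]
 bar x [-0.0104 -0.0043 -0.0006]  y [-0.0253  0.0013  0.0257] 81
 carrier h 0.0276 rect [ -8.4  -0.2  41.4 100.4   0.4] 174 x [-0.027   0.0118] y [-0.0499  0.0463]
top nut height pct [0.066  0.0837 0.0894 0.0904]
 bar x [-0.0111 -0.0062 -0.0026]  y [-0.0292 -0.0049  0.0189] 77
 carrier h 0.0284 rect [ -7.9  -1.5  38.7 100.    1.1] 254 x [-0.025   0.0099] y [-0.0509  0.0481]
```

```bash
cat > g.py <<'E'
import numpy as np
from scipy.spatial.transform import Rotation as Ro
from cell import r,optics
psi=np.radians(170.4)
zs=np.array([.5*np.cos(psi),.5*np.sin(psi),np.sqrt(.75)])
ys=np.array([np.sin(psi),-np.cos(psi),0]); xs=np.cross(ys,zs); RS=np.c_[xs,ys,zs]
seat=np.array([.53,.05,.105])+RS@np.array([-.0065,-.0013,.004])
def quat(z,y):
    z=z/np.linalg.norm(z);y=y-z*(y@z);y/=np.linalg.norm(y)
    return Ro.from_matrix(np.c_[np.cross(y,z),y,z]).as_quat()
def ax(s,dx=0,dy=0): return seat+RS@np.array([dx,dy,s])
def down(ang): return quat(np.array([0,0,-1.]),np.array([np.cos(ang),np.sin(ang),0]))
tray=np.array([.5236,-.3268,.004]); ta=np.radians(-74.1); ty=np.array([np.cos(ta),np.sin(ta),0])
pocket=np.array([.471,.294,.018]); pa=np.radians(-71.4)
E
python3 - <<'E'
from g import *
from h import *
print("seat",seat.round(4),ys.round(3),xs.round(3))
t=np.load("top0.npz")
for z,ps in((.0,[(191.25,231.25),(240.75,222)]),(.026,[(193,218-9.7+1),(229.5,203)]),(.026,[(235.5,196.75),(240,218)])):
    p=onplane(t,ps,z);e=p[1]-p[0];print(p.round(4).tolist(),np.degrees(np.arctan2(e[1],e[0])).round(1))
q0=r.current_q()
for s in(1,-1):
    for n,p,o in[("pre",ax(.16),quat(-zs,s*xs)),("nut",ax(.09),quat(-zs,s*xs)),("car",ax(.034),quat(-zs,s*xs)),
      ("tray x",tray+[0,0,.12],down(ta+s*np.pi/2)),("tray y",tray+[0,0,.12],down(ta+(s-1)*np.pi/2)),("pocket",pocket+[0,0,.1],down(pa+s*np.pi/2))]:
        q=r.inverse_kinematics(p,o);print(s,n,None if q is None else np.round(q,2))
E
```

```text
seat [0.5223 0.05   0.1052] [0.167 0.986 0.   ] [ 0.854 -0.144  0.5  ]
[[0.4146, 0.3506, 0.0], [0.4587, 0.2145, 0.0]] -72.0
[[0.4737, 0.3489, 0.026], [0.5044, 0.2494, 0.026]] -72.9
[[0.5242, 0.2355, 0.026], [0.4662, 0.2132, 0.026]] -159.0
1 pre [ 0.11  0.    2.2  -0.32  0.45  0.54]
1 nut [ 0.09  0.19  2.19 -0.47  0.28  0.67]
1 car [ 0.07  0.33  2.16 -0.72  0.18  0.92]
1 tray x [-0.63  0.62  1.57 -0.    0.95 -0.91]
1 tray y [-0.63  0.62  1.57 -0.    0.95  0.66]
1 pocket [ 0.47  0.54  1.75 -0.    0.86  0.15]
-1 pre [ 0.11  0.    2.2  -0.32  0.45 -2.6 ]
-1 nut [ 0.09  0.19  2.19 -0.47  0.28 -2.47]
-1 car [ 0.07  0.33  2.16 -0.72  0.18 -2.22]
-1 tray x [-0.63  0.62  1.57 -0.    0.95  2.23]
-1 tray y [-0.63  0.62  1.57 -0.    0.95 -2.48]
-1 pocket None
```

```bash
sed -i 's/-71.4/-71.7/' g.py
python3 - <<'E'
from g import *
def rd(n): print(n,"t",round(r.current_t(),2),"open",round(r.current_opening(),3),"F_loc",(RS.T@r.current_contact_force()).round(1),"ff",np.round(r.current_finger_force(),1),"tcp_loc",((r.current_tool_pos()-seat)@RS*1000).round(1))
r.move_to(ax(.15),quat(-zs,xs)); rd("pre")
r.move_linear(ax(.090)); rd("at")
r.set_gripper(0.0,20); rd("closed")
E
```

```text
pre t 2.08 open 1.003 F_loc [0.1 0.9 0.8] ff 0.0 tcp_loc [1.000e-01 5.000e-01 1.501e+02]
at t 2.63 open 0.998 F_loc [ 0.1 -0.8  0.5] ff 0.0 tcp_loc [-0.1  0.2 90.1]
closed t 3.29 open 0.131 F_loc [-0.5  0.4  5.2] ff 25.3 tcp_loc [ 0.1  0.  90.2]
```

```bash
cat >> g.py <<'E'
def rd(n): print(n,"t",round(r.current_t(),2),"open",round(r.current_opening(),3),"F_loc",(RS.T@r.current_contact_force()).round(1),"ff",np.round(r.current_finger_force(),1),"tcp_loc",((r.current_tool_pos()-seat)@RS*1000).round(1))
E
python3 - <<'E'
from g import *
r.set_gripper(0.0,45); rd("grip")
r.move_linear(ax(.115),vel=.06); rd("off")
r.move_linear(ax(.17)); 
o=down(ta+np.pi/2); p=tray+ty*.045
r.move_to(p+[0,0,.13],o); rd("over")
r.move_linear(p+[0,0,.047]); rd("low")
d=optics.get_image("scene"); import cv2; from h import proj
c=proj(d,p)[0].astype(int); a=d["pixels"][max(c[1]-90,0):c[1]+50,max(c[0]-90,0):c[0]+90,::-1]
cv2.imwrite("pics/n1.png",cv2.resize(a,None,fx=3.5,fy=3.5))
print("F",r.current_contact_force().round(1))
E
```

```text
grip t 3.51 open 0.126 F_loc [-0.  -0.5  8.9] ff 48.4 tcp_loc [ 0.1  0.  90.2]
off t 4.08 open 0.124 F_loc [ 0.7 -0.   0.1] ff 47.3 tcp_loc [1.000e-01 0.000e+00 1.152e+02]
over t 6.28 open 0.125 F_loc [0.2 1.2 0.1] ff 47.3 tcp_loc [  86.9 -411.1  -16.9]
low t 6.97 open 0.122 F_loc [-0.1  0.3 -0.7] ff 47.3 tcp_loc [  46.  -411.9  -88.4]
F [ 0.  -0.5 -0.7]
```

View pics/n1.png

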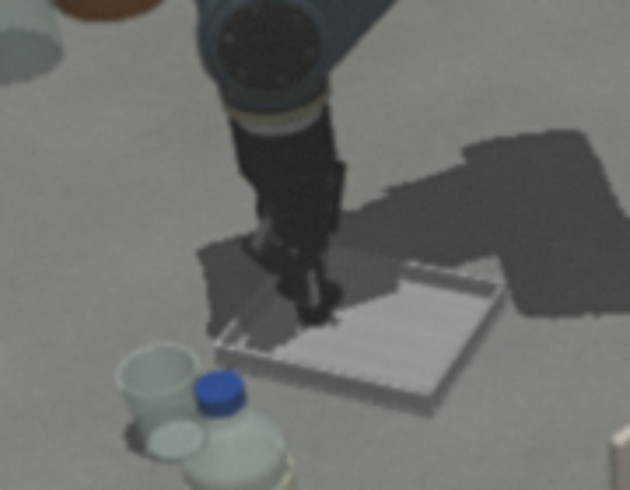

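The picture shows the nut held upright just above the floor at the tray's far end (crop 318,310), so I'll release it. The spacer is next.

Run:
```python
from g import *
r.set_gripper(0.5); r.move_linear(r.current_tool_pos()+[0,0,.09],vel=.25)
r.move_to(ax(.13),quat(-zs,xs)); r.set_gripper(0.8)
r.move_linear(ax(.052)); rd("at")
r.set_gripper(0.0,20); rd("closed")
from h import *
d=optics.get_image("top");P=cloud(d);p=tray+ty*.045
m=(np.hypot(P[...,0]-p[0],P[...,1]-p[1])<.045)&(d["pixels"].max(2)<70)
q=P[m];print("nut px",m.sum(),q.mean(0).round(3),q.max(0).round(3))
```

```text
at t 10.61 open 0.801 F_loc [-0.1  0.3 -0.1] ff 0.0 tcp_loc [-0.  -0.  52.2]
closed t 11.03 open 0.352 F_loc [-1.6  0.2  8.8] ff 20.7 tcp_loc [ 0.1  0.1 52.6]
nut px 72 [ 0.533 -0.368  0.038] [ 0.545 -0.347  0.046]
```

Run:
```python
from g import *
r.set_gripper(0.0,60); rd("grip")
r.move_linear(ax(.097),vel=.08); rd("off")
r.move_linear(ax(.15)); 
o=down(ta+np.pi/2); p=tray-ty*.045
r.move_to(p+[0,0,.12],o); rd("over")
r.move_linear(p+[0,0,.030]); rd("low")
r.set_gripper(0.55); r.move_linear(p+[0,0,.12],vel=.25)
r.move_to(ax(.13),quat(-zs,xs));rd("pre")
import cv2
for n in("scene","top"):
    d=optics.get_image(n);np.savez(n+"1.npz",**d)
a=np.load("scene1.npz")["pixels"][150:310,170:470,::-1];b=np.load("top1.npz")["pixels"][140:270,180:480,::-1]
cv2.imwrite("pics/sp.png",cv2.resize(np.vstack([a,b]),None,fx=2,fy=2,interpolation=cv2.INTER_CUBIC))
```

```text
grip t 11.29 open 0.343 F_loc [-3.   0.4 14.3] ff 58.1 tcp_loc [ 0.1  0.1 52.8]
off t 12.0 open 0.339 F_loc [-1.1 -0.8 -0.8] ff 59.2 tcp_loc [-0.1 -0.  96.8]
over t 13.88 open 0.343 F_loc [-0.4 -0.2 -0.6] ff 59.3 tcp_loc [  48.  -330.    -6.4]
low t 14.62 open 0.345 F_loc [-1.   0.7 -0.8] ff 59.3 tcp_loc [   3.5 -330.4  -84. ]
pre t 16.8 open 0.55 F_loc [ 0.3  0.5 -0.8] ff 0.0 tcp_loc [  0.2  -0.4 129.5]
```

View pics/sp.png

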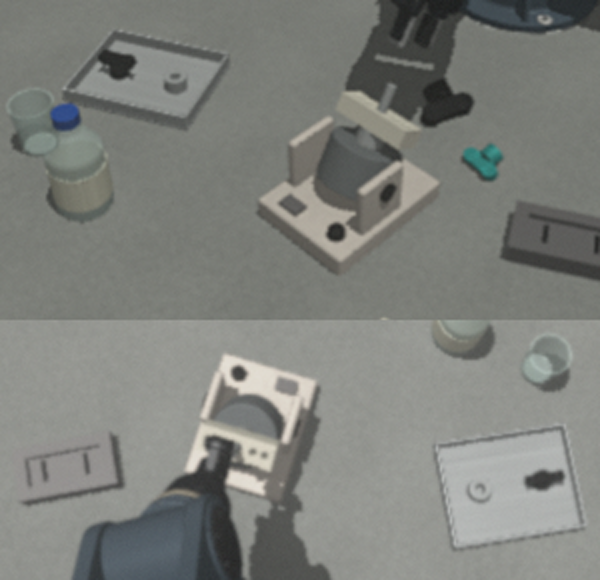

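Nut (crop 545,480) and spacer (480,490) are both standing in the tray, and the carrier is alone on the stud. I'll take the carrier.

Run:
```python
from g import *
r.set_gripper(0.85)
r.move_linear(ax(.035)); rd("at")
r.set_gripper(0.0,25); rd("closed")
if not .36<r.current_opening()<.46: raise SystemExit("odd grip")
r.set_gripper(0.0,70); rd("grip")
r.move_linear(ax(.105),vel=.08); rd("off")
r.move_linear(ax(.15))
r.move_to(pocket+[0,0,.09],down(pa+np.pi/2)); rd("over")
r.move_linear(pocket+[0,0,.055],vel=.1)
from h import *
d=optics.get_image("scene");np.savez("scene2.npz",**d);e=optics.get_image("top");np.savez("top2.npz",**e)
for n,x in(("scene",d),("top",e)):
    P=cloud(x);px=x["pixels"].astype(int);m=(np.hypot(P[...,0]-.471,P[...,1]-.294)<.08)&(px.min(2)>110)&(P[...,2]>.03)
    q=P[m]; L=(q-pocket)@np.c_[[np.cos(pa+np.pi/2),np.sin(pa+np.pi/2),0],[np.cos(pa),np.sin(pa),0],[0,0,1]]
    print(n,"carrier in pocket axes x,y,z pct",np.percentile(L,[2,50,98],axis=0).round(4).tolist(),len(q))
c=proj(d,pocket)[0].astype(int);a=d["pixels"][c[1]-70:c[1]+60,c[0]-90:c[0]+90,::-1]
cv2.imwrite("pics/pk.png",cv2.resize(a,None,fx=4,fy=4,interpolation=cv2.INTER_CUBIC))
```

```text
at t 18.06 open 0.851 F_loc [-0.3 -0.5 -0.3] ff 0.0 tcp_loc [-0.   0.  35.1]
closed t 18.48 open 0.417 F_loc [-1.5 -0.2  9.3] ff 25.1 tcp_loc [ 0.1  0.1 35.6]
grip t 18.69 open 0.4 F_loc [-2.5 -0.6 16. ] ff 68.2 tcp_loc [ 0.1  0.1 35.8]
off t 19.72 open 0.396 F_loc [ 0.7 -1.7 -0.5] ff 69.8 tcp_loc [ -0.2  -0.  104.7]
over t 21.2 open 0.397 F_loc [ 0.   0.  -0.6] ff 69.8 tcp_loc [-77.3 231.2  47.9]
scene carrier in pocket axes x,y,z pct [[-0.0167, -0.0476, 0.0347], [0.0041, -0.0312, 0.0424], [0.0515, 0.0012, 0.1382]] 184
top carrier in pocket axes x,y,z pct [[-0.0165, -0.0638, 0.0133], [-0.0014, 0.0239, 0.3207], [0.0433, 0.0515, 0.3668]] 267
```

View pics/pk.png

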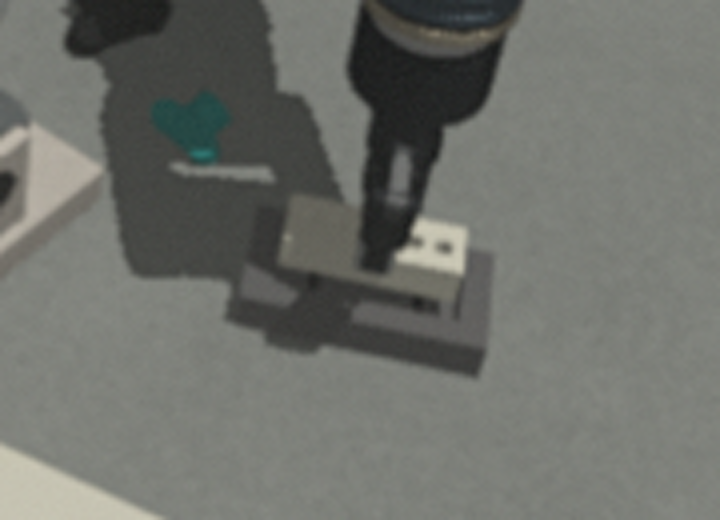

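Run:
```python
from g import pocket,pa
from h import *
A=np.c_[[np.cos(pa+np.pi/2),np.sin(pa+np.pi/2),0],[np.cos(pa),np.sin(pa),0],[0,0,1]]
s=np.load("scene0.npz");t=np.load("top0.npz");d=np.load("scene2.npz")
f=lambda d,o,pts,z:((onplane(d,np.array(pts)/4+o,z)-pocket)@A*1000).round(1).tolist()
print("pocket -x wall (scene)",f(s,(290,165),[(580,370),(757,405),(752,455)],.022))
print("pocket +x wall (top)",f(t,(180,145),[(198,232),(52,257),(62,315)],.022))
c=proj(d,pocket)[0].astype(int)-[90,70]
print("carrier top corners",f(d,c,[(287,195),(280,268),(470,228),(465,275)],.062))
```

```text
pocket -x wall (scene) [[-20.9, 49.8, 4.0], [-22.5, -53.8, 4.0], [17.2, -53.5, 4.0]]
pocket +x wall (top) [[18.6, 52.2, 4.0], [20.9, -52.3, 4.0], [-21.3, -51.0, 4.0]]
carrier top corners [[-13.6, 52.9, 44.0], [44.1, 49.3, 44.0], [-17.2, -51.1, 44.0], [20.0, -50.6, 44.0]]
```

The pocket walls come out at about ±21 and ±53 mm from my pocket centre, and the carrier at ±50 mm. Everything is aligned, so I'll lower it with force checks.

Run:
```python
from g import *
for h in(.046,.043,.040,.038,.0365,.0355,.0345,.034):
    r.move_linear(pocket+[0,0,h],vel=.04); F=r.current_contact_force(); print(h,(r.current_tool_pos()[2]-.018).round(4),F.round(1),r.current_torque().round(2))
    if F[2]>8: break
print(r.current_t())
```

```text
0.046 0.0457 [ 0.   0.5 -0.2] [ 0.03  0.02 -0.  ]
0.043 0.0428 [ 0.6 -1.1 -0.9] [-0.   -0.03 -0.03]
0.04 0.0398 [-0.3 -0.3 -1.1] [-0.04  0.06 -0.02]
0.038 0.0379 [ 0.3  0.1 -0.8] [ 0.02  0.02 -0.03]
0.0365 0.0364 [-0.3  0.4 -2.1] [-0.02 -0.03 -0.  ]
0.0355 0.0356 [-0.5 -0.6  2.5] [-0.    0.02  0.02]
0.0345 0.0356 [-4.8 -2.6 14.9] [-0.48  0.76 -0.02]
23.675
```

Contact came at the expected height, so the carrier is on the floor. Releasing and checking.

Run:
```python
from g import *
from h import *
r.move_linear(pocket+[0,0,.0355],vel=.04)
r.set_gripper(0.75); r.move_linear(pocket+[0,0,.14],vel=.2)
r.set_joints([1.199,.351,1.652,0,1.139,-.085]); r.sleep(.3)
A=np.c_[[np.cos(pa+np.pi/2),np.sin(pa+np.pi/2),0],[np.cos(pa),np.sin(pa),0],[0,0,1]]
for n in("scene","top"):
    d=optics.get_image(n);np.savez(n+"3.npz",**d)
    P=cloud(d);m=(np.hypot(P[...,0]-.471,P[...,1]-.294)<.075)&(d["pixels"].min(2)>125)&(P[...,2]>.03)
    q=(P[m]-pocket)@A;c=q.mean(0);nn=np.linalg.svd(q-c)[2][2]
    print(n,np.percentile(q,[2,50,98],axis=0).round(4).tolist(),"n",nn.round(3))
a=np.load("scene3.npz")["pixels"][150:310,170:500,::-1];b=np.load("top3.npz")["pixels"][100:270,160:490,::-1]
cv2.imwrite("pics/fin.png",cv2.resize(np.vstack([a,b]),None,fx=1.8,fy=1.8,interpolation=cv2.INTER_CUBIC));print(r.current_t())
```

```text
scene [[-0.0176, -0.0469, 0.0173], [-0.0013, 0.0005, 0.0229], [0.017, 0.0498, 0.0259]] n [ 0.018  0.001 -1.   ]
top [[-0.028, -0.0533, 0.0123], [-0.0006, 0.0019, 0.0237], [0.0265, 0.0537, 0.0289]] n [-0.006 -0.009  1.   ]
26.8917
```

View pics/fin.png

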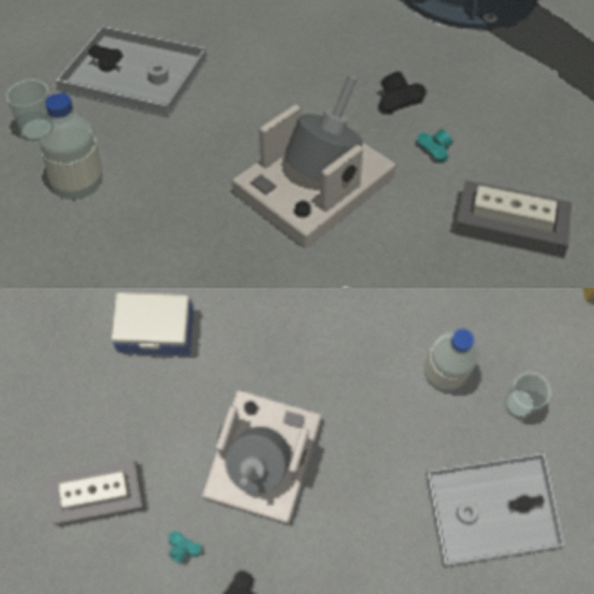

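The carrier sits flat in the pocket: its top is 23–24 mm above the pocket floor and level. The nut and spacer are in the tray, the stud is bare, and the bystanders haven't moved.

```bash
python3 -c "
from cell import r
print(r.hand_in())"
```

```text
the job is handed in; nothing more can be done
None
```

The job is done and handed in: the wing nut, then the spacer, went into the tray, and the carrier is seated flat in the drying block's pocket at about 27 s of the allowed 58 s.

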